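Raise the drop barrier and push the order through

TASK

With the fingers against its underside, push the counterweighted barrier arm of the collection lane up past its balance point so that it stays raised by itself; do not grip it, press on its black rubber trim or touch its counterweight. Then push the order box along the lane, without lifting it or tipping it over, until the whole box lies beyond the barrier line, still upright in the lane. Leave the other things on the counter where they are.

Things in the scene. Friction and masses are not known exactly. Their poses are not given: they have to be found in the camera images.
- station: Fixed lane on the counter: plywood deck, top 8 mm above the counter, x = -180 to 180 mm, between two aluminium rails (124 mm apart inside, 26 high, 10 thick); a lip 26 high at x = 172 closes the far end. Origin at counter height, mid-lane, below the barrier; x runs along the lane away from the robot (the box's way), y left, z up. The barrier line is x = 0. Turned up to 0.25 rad.
- rest (a point): Middle of the top of the dark rest post (16 mm square, 80 mm high) that carries the lowered barrier, in the station at x = 0, y = 70 mm, just outside the left rail.
- post (a point): Middle of the top of the grey hub post, 118 mm high, 34 mm in x by 44 in y, in the station at x = 42, y = -160 mm, just behind the barrier's plane.
- hinge (a point): Hinge axis of the barrier, in the station at x = 0, y = -160, z = 90 mm; the axis runs along the station's x. The point is fixed and has the station's axes.
- barrier (a joint): Angle of the barrier arm, rad: 0 lowered and level (lying along the station's +y from the hinge), growing as the free end rises, 1.5 upright against its stop. It falls back below its balance point at about 0.8; beyond it, it swings to the stop by itself within about 3 s, damped. Lifting at the push spot takes about 1 to 2 N.
- push_spot (a point): Underside of the barrier arm on its overhang, 290 mm from the hinge. The arm is an aluminium bar 20 mm wide (station x -10 to 10), 16 thick, reaching 320 mm from the hinge; lowered, its underside is 82 mm above the counter, with free space below it outside the rest post. The point turns with the arm (y outwards along it, z out of its top).
- trim (a point): Middle of the top of the black rubber trim, 3 mm thick, that covers the barrier bar's top (to 6 mm from its front edge) and its rear (far) face, from 30 to 320 mm from the hinge: not to be pressed. The point lies 175 mm from the hinge and turns with the arm.
- counterweight (a point): Centre of the counterweight, a dark steel disc 64 mm across and 32 mm thick (axis along the station's x) on a short crank beyond the hinge, 42 mm behind and 34 mm above the hinge when the arm is lowered, at the hub's foot when it is raised. Not to be touched. Turns with the arm.
- order_box: The order: a closed upright cardboard box with a white lid, loose, 90 mm along x, 100 mm along y, 100 mm high, 0.35 to 0.7 kg. It stands in the lane on the robot's side of the barrier, which blocks it when lowered. Origin: centre of the underside, 8 mm above the counter.
- box_centre (a point): Centre of the order box, 50 mm above its underside.
- tape_roll: Bystander, loose: clear roll of tape lying flat, 64 mm across, 20 high, near the free end of the barrier on the robot's side. Origin: centre of the underside.
- glue_bottle: Bystander, loose: yellow glue bottle standing, 36 mm across, 115 high, near the free end of the barrier on the far side. Origin: centre of the underside.
- stapler: Bystander, loose: black stapler lying, 130 x 34 x 44 mm high, beside the lane on the counterweight's side. Origin: centre of the underside.
- calculator: Bystander, loose: black desk calculator lying flat, 130 x 85 x 20 mm, left of the lane. Origin: centre of the underside.
- pencil_cup: Bystander, loose: green cup of pencils, 76 mm across, cup 95 high, pencils to about 185, right of the lane. Origin: centre of the underside.
- mug: Bystander, loose: white mug, 80 mm across, 90 high, right of the lane. Origin: centre of the underside.
- clip_box: Bystander, loose: small flat cardboard box of clips, 70 x 50 x 28 mm, far left of the lane. Origin: centre of the underside.
There are look-alikes about, which are no part of the job. What is shaped like the order_box but blue or green is not meant.

How it is judged:
By the outcome, as a careful person would: the job done as asked, in the order asked, and still so for the second after the job is handed in, with the robot touching nothing.
It also fails if it takes over 58 s, if anything falls off the work surface, if the arm or the gripper's body presses on something with over 40 N, if the wrist force passes 120 N, or if a joint passes its speed limit or range.

ROBOT

A 7-joint arm with a two-finger parallel gripper is mounted at the origin on the work surface. World frame = base frame: x ahead of the robot, y to its left, z up, the work surface at z = 0. Lengths are in mm, angles in rad, forces in N, time in s.
With the tool pointing down it reaches from about 425 to 1025 mm from the base axis. Payload 3.6 kg.
Tool frame: the origin (TCP) lies between the finger pads; the fingertips stand 17 mm ahead of it and the grasp point (between the pads) lies 2 mm behind it; z points along the fingers, y is the line along which they close (so a half turn about z gives the same grasp; the last joint's range is limited). The gripper opens to 85 mm and grips with 20 to 120 N. Pads are 22 mm wide; open, the fingers measure 114 mm over their backs; the gripper's body (76 mm by 85 mm) begins 54 mm behind the grasp point. The pads swing forward as they close: fully open they stand 13 mm farther back than shut.
Start: joints at [-1.325, 0.591, 0.048, 1.609, -0.033, 0.943, -0.034], TCP at [241.637, 683.551, 248.302] pointing down, gripper open.
Joint ranges: [-2.69, 2.69], [-0.47, 2.24], [-1.27, 1.36], [0.19, 2.51], [-1.53, 4.68], [0.08, 2.07], [-3.09, 3.09]. Speed limits (rad/s): [2.57, 2.57, 3.14, 3.14, 3.14, 3.14, 3.14].

INTERFACE

Orientations are given as a unit quaternion [x, y, z, w].
In Python, from cell import arm, eyes gives the robot as it stands. The module is installed in compiled form; this text tells all that it offers.
- The arm moves only by the tool carry_out, never from a script. Its argument "plan" is a list of rows, each an object with "dr": the turn, a rotation vector about the tool's x, y, z scaled (see below), a list of three; "travel": the shift along the tool's x, y, z scaled (see below), a list of three; "claw": the opening, from 0 (shut) to 1 (fully open). A call has 1 to 5 rows; each row is the pose to reach, as a shift and turn from the pose commanded when the call began, along the tool's axes at that moment; what a row does not reach only later rows make up. The controller multiplies each number of a shift by 100 mm and each number of a turn by 2 rad. A row lasts 1/10 s, in which the tool goes at most 50 mm and 8.59 degrees, less where a joint would pass 70% of its speed; a pose out of reach is approached as far as the arm can. A call with a number of a shift or a turn outside -1 to 1 is refused whole. A call with a gripper value outside its range is refused whole. The fingers move at their own pace and stop on an object; the grip force is fixed at half the most. Time passes only in rows, so rows that repeat a pose let the fingers close. It gives the time, the measured TCP pose, the force, the opening and the grip force at its end, in the units of the state.
- arm.observe(): the state, without advancing time (a new reading comes with each control period).
- eyes.get_image(name): name is "scene" or "top" or "wrist"; returns (picture, depth): 400x640x3 uint8, blue, green, red; 400x640 float32, mm along the optical axis (not along the pixel's ray), 0 where there is no reading.
- eyes.calibration(name): a dict with "K" (3x3 intrinsics, pixels), "cam_to_world" (4x4, takes a point from camera to world coordinates). Camera axes: x right, y up, looking along -z (the intrinsics and any distortion apply to the point x, -y, -z); pixel columns grow to the right and rows downward; lengths in mm; the calibration is good to about 2 mm. The wrist camera is an equidistant fisheye: a pixel r from the principal point sees the ray r / f radians off the axis. A picture is of the moment at which its call begins: read the wrist's pose just before it. calibration takes no time and is no camera call; for the wrist camera it gives the pose at the moment of the call.
- arm.sign_off(): hands the job in; it is judged then, once.
The state is a dict: "time_s": time; "joint_positions": joint angles; "dq": joint speeds; "tau": joint torques, N m; "position": TCP position; "tool_rot": TCP orientation; "ft_force": force on the tool from outside, world axes, zero at the start; "torque": the same for the moment, N m; "gripper_width": finger opening in mm; "finger_force": force on a finger pad.
Only numpy, scipy, OpenCV 4.12 (cv2) and the standard library are available. Lean on these libraries where they do the work, as an engineer would, in place of code of your own. Each camera call takes 0.05 s, during which the arm holds its last target. There are 200 camera calls.

## Working session

There is one attempt and no reset: what is moved stays moved. The work goes in short steps, Python scripts to look and compute and a tool call to move; the robot and the scene stay as the last step left them, time stands still between calls to the robot, and variables do not carry over. Pictures are saved under pics/ and viewed, at most 10 in all, crops included, and the job is handed in when it is done.

Besides the shell and the picture viewer there is one more tool, called after "Call:" by a JSON object that holds its "api" and its "payload", one argument or row to a line. carry_out: Moves the arm, as the interface text tells. Its arguments: {"type":"object","properties":{"plan":{"type":"array","items":{"type":"object","properties":{"dr":{"type":"array","items":{"type":"number"}},"travel":{"type":"array","items":{"type":"number"}},"claw":{"type":"number"}}}}},"required":["plan"]}

```bash
mkdir -p pics; cat > h.py <<'E'
import numpy as np, cv2
from cell import arm, eyes
def cloud(name):
    im,d=eyes.get_image(name); c=eyes.calibration(name); K=np.array(c["K"]); T=np.array(c["cam_to_world"])
    v,u=np.mgrid[:400,:640]
    x=(u-K[0,2])/K[0,0]*d; y=(v-K[1,2])/K[1,1]*d
    P=np.stack([x,-y,-d],-1)@T[:3,:3].T+T[:3,3]
    P[d==0]=np.nan
    return im,P
E
python3 - <<'E'
from h import *
for n in("scene","top"):
    im,P=cloud(n); cv2.imwrite(f"pics/{n}.png",im); np.savez(f"{n}.npz",im=im,P=P)
    c=eyes.calibration(n); print(n,np.round(c["K"],1).tolist(),np.round(c["cam_to_world"],2).tolist())
print(arm.observe())
E
```

```text
scene [[441.8, 0.0, 326.7], [0.0, 441.8, 208.7], [0.0, 0.0, 1.0]] [[-0.75, -0.47, 0.47, 1119.57], [0.66, -0.52, 0.54, 705.44], [-0.01, 0.72, 0.7, 1026.12], [0.0, 0.0, 0.0, 1.0]]
top [[417.8, 0.0, 321.3], [0.0, 417.8, 202.0], [0.0, 0.0, 1.0]] [[-0.02, 0.99, -0.14, 293.91], [-1.0, -0.02, -0.01, -29.79], [-0.01, 0.14, 0.99, 1456.37], [0.0, 0.0, 0.0, 1.0]]
{'time_s': 0.1, 'joint_positions': array([-1.32452821,  0.5920279 ,  0.04831945,  1.60973389, -0.03329929,
        0.94268182, -0.03370408]), 'dq': array([ 0.00039549, -0.0020554 ,  0.00019456, -0.00237888, -0.00038642,
       -0.00031361,  0.00164664]), 'tau': array([ 5.45481467e-03, -5.49999046e+01,  1.55309491e+00, -1.98826325e+01,
        9.62093007e-03,  3.79475125e-03, -3.36521573e-06]), 'position': array([241.37643082, 682.86759685, 247.24029084]), 'tool_rot': array([ 1.69036948e-01,  9.85609184e-01, -1.01687464e-03, -1.11387796e-04]), 'ft_force': array([ 0.55385979, -0.24432787, -0.21195941]), 'torque': array([-0.00394406,  0.03307619,  0.02034961]), 'finger_force': 0.0, 'gripper_width': 85.59845408162413}
```

View pics/scene.png

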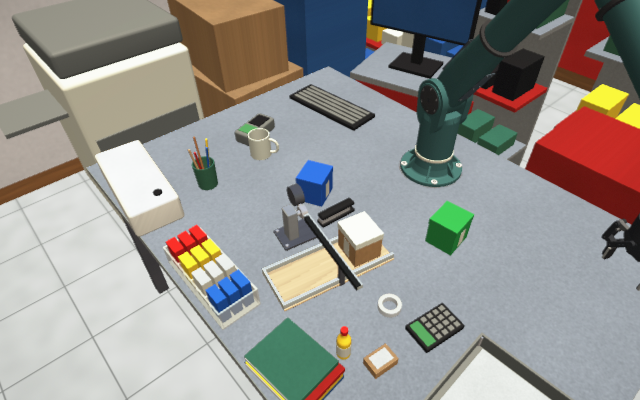

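View pics/top.png

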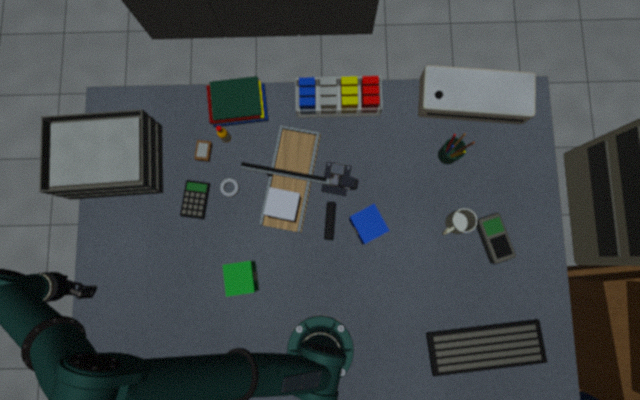

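The scene view shows the white-lidded box at (360,238) in the lane, the black-trimmed barrier from (300,205) to (358,286), the roll at (390,304) and the glue bottle at (344,343). In the top view these are the box at (282,204), the bar from (243,164) to (325,178), the roll at (229,187) and the bottle at (222,132). The box candidates in the top view are white/brown (282,204), blue (369,224) and green (239,279). Only the white-lidded one in the lane fits.

```bash
python3 - <<'E'
import numpy as np,cv2
for n in("top","scene"):
    f=np.load(n+".npz");im=f["im"];P=f["P"];hsv=cv2.cvtColor(im,cv2.COLOR_BGR2HSV).astype(int)
    H,S,V=hsv[...,0],hsv[...,1],hsv[...,2];X,Y,Z=P[...,0],P[...,1],P[...,2]
    reg=(X>400)&(X<900)&(abs(Y)<450)
    def rect(nm,m):
        p=P[m]
        if len(p)<5: print(n,nm,"few");return
        q=p[:,:2].astype(np.float32);r=cv2.minAreaRect(q)
        print(n,nm,len(p),"med",np.round(np.median(p,0),1),"zr",np.round(np.percentile(p[:,2],[3,97]),1),"rect c",np.round(r[0],1),"sz",np.round(r[1],1),"ang",round(r[2],2))
    def win(a,b,c,d):
        m=np.zeros(Z.shape,bool);m[c:d,a:b]=1;return m
    rect("deck",reg&(H>8)&(H<28)&(S>60)&(Z>2)&(Z<16)&(win(255,325,120,235) if n=="top" else win(260,400,210,310)))
    rect("lid",reg&(S<50)&(V>140)&(Z>98)&(Z<120))
    b=reg&(V<80)&(Z>90)&(Z<112)&(win(236,325,155,185) if n=="top" else win(300,365,205,292))
    rect("bar",b)
    rect("hub",reg&(Z>112)&(Z<125)&(win(318,360,155,200) if n=="top" else win(275,310,180,240)))
    rect("roll",(V>150)&(Z>10)&(Z<30)&(win(215,243,175,200) if n=="top" else win(375,405,290,320)))
    rect("glue",(S>100)&(Z>10)&(Z<130)&(win(212,232,122,142) if n=="top" else win(334,356,325,362)))
E
python3 - <<'E'
import cv2,numpy as np
a=cv2.imread("pics/top.png")[110:240,200:370];b=cv2.imread("pics/scene.png")[180:360,250:420]
cv2.imwrite("pics/crop.png",np.hstack([cv2.resize(a,(400,306)),cv2.resize(b,(400,424))[:306]*1]) if 0 else np.hstack([cv2.resize(a,(400,420)),cv2.resize(b,(400,420))]))
E
```

```text
top deck 2063 med [642.9  88.    7.7] zr [ 2.8 13.4] rect c [583.1  90.6] sz [137.2 353.4] ang 78.36
top lid 1187 med [504.1  94.3 106.2] zr [ 98.7 112.7] rect c [ 663.1 -147.8] sz [125.  765.2] ang 34.18
top bar 392 med [593.2 114.3  97.3] zr [ 91.6 102.6] rect c [593.7 112.3] sz [283.2  18.1] ang 78.12
top hub 138 med [592.9 -71.  117.2] zr [112.8 123.2] rect c [565.3 -79.7] sz [108.1  59.7] ang 29.18
top roll few
top glue 159 med [742.3 323.8  74.3] zr [ 11.8 115.9] rect c [759.  332.7] sz [70.4 65.8] ang 9.7
scene deck 2483 med [649.8  86.2   7.9] zr [ 3.8 12.1] rect c [587.2 103.2] sz [142.  357.7] ang 77.97
scene lid 1582 med [518.1  83.8 107.1] zr [ 98.3 117.4] rect c [745.8 -86.5] sz [332.9 768.9] ang 35.14
scene bar 475 med [597.2 126.7  97.6] zr [ 91.2 101. ] rect c [592.8 110.8] sz [286.5  15.9] ang 78.1
scene hub 175 med [590.  -70.8 117.6] zr [112.6 123.6] rect c [581.9 -82.9] sz [84.6 64.2] ang 22.45
scene roll 281 med [558.8 312.8  19.4] zr [11.6 23.2] rect c [558.6 311.4] sz [62.3 61.5] ang 44.05
scene glue 265 med [747.4 332.2  78.9] zr [ 13.3 116.2] rect c [759.3 342.2] sz [69.7 32. ] ang 40.16
```

View pics/crop.png

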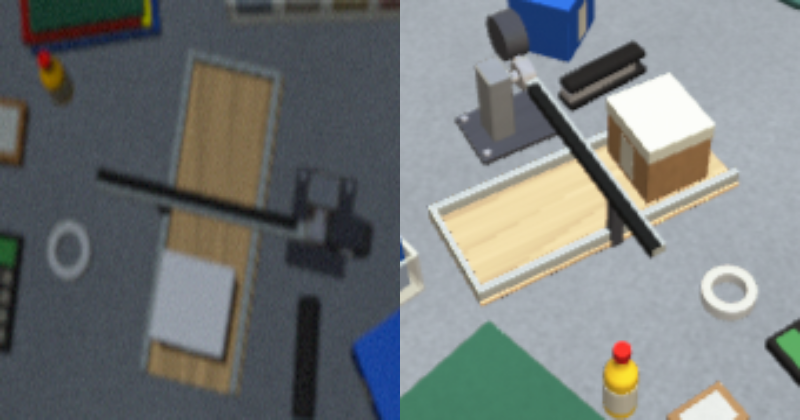

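The crop confirms that the white-lidded brown box stands in the lane and that the bar's overhang end is free. The bar's long axis and the deck agree on a yaw of about -0.207 rad, with the origin near (586.5, 97). Next I refine the box pose and work out the first moves.

```bash
cat >> h.py <<'E'
from scipy.spatial.transform import Rotation as Ro
O=np.array([586.5,97,0]); YAW=-0.207
ex=np.array([np.cos(YAW),np.sin(YAW),0]); ey=np.array([-np.sin(YAW),np.cos(YAW),0])
def W(x,y,z): return O+x*ex+y*ey+np.array([0,0,z])
def S(p): d=np.asarray(p)-O; return np.array([d@ex,d@ey,d[2]])
def frame(z,y):
    z=np.array(z,float);z/=np.linalg.norm(z);y=np.array(y,float);y-=y@z*z;y/=np.linalg.norm(y)
    return Ro.from_matrix(np.stack([np.cross(y,z),y,z],1))
def go(p,R):
    s=arm.observe();R0=Ro.from_quat(s["tool_rot"])
    print("t",s["time_s"],"pos",np.round(s["position"],1),"st",np.round(S(s["position"]),1),"q",np.round(s["joint_positions"],2),"F",np.round(s["ft_force"],1))
    print("travel",np.round(R0.inv().apply(np.asarray(p)-s["position"])/100,3),"dr",np.round((R0.inv()*R).as_rotvec()/2,3))
def tilt(deg,y=(1,0,0)):
    a=np.radians(deg); return frame([0,-np.cos(a),-np.sin(a)],y)
E
python3 - <<'E'
from h import *
for n in("top","scene"):
    f=np.load(n+".npz");im=f["im"];P=f["P"]
    hsv=cv2.cvtColor(im,cv2.COLOR_BGR2HSV)
    D=(P-O);sx=D@ex;sy=D@ey
    m=(hsv[...,1]<50)&(hsv[...,2]>130)&(abs(P[...,2]-108)<10)&(sx>-200)&(sx<0)&(abs(sy)<90)
    r=cv2.minAreaRect(P[m][:,:2].astype(np.float32));print(n,m.sum(),np.round(r,1) if 0 else r,S([*r[0],0]))
go([612,420,200],tilt(25))
E
```

```text
top 852 ((485.4550476074219, 115.88212585449219), (100.530517578125, 92.0880355834961), 77.85663604736328) [-102.7685804    -2.28822285    0.        ]
scene 940 ((513.2520751953125, 124.06948852539062), (146.54428100585938, 149.3739471435547), 78.27798461914062) [-77.24767342  11.4373357    0.        ]
t 0.1 pos [241.4 682.9 247.2] st [-458.2  502.4  247.2] q [-1.32  0.59  0.05  1.61 -0.03  0.94 -0.03] F [ 0.6 -0.2 -0.2]
travel [-4.37  -1.243  0.475] dr [ 0.346 -0.49   0.545]
```

Call:
{"api": "carry_out", "payload": {
  "plan": [
    {"travel":[-1,-0.3,0],"dr":[0.15,-0.21,0.24],"claw":0},
    {"travel":[-1,-0.3,0],"dr":[0.15,-0.21,0.24],"claw":0},
    {"travel":[-1,-0.3,0],"dr":[0.15,-0.21,0.24],"claw":0},
    {"travel":[-1,-0.3,0],"dr":[0.15,-0.21,0.24],"claw":0},
    {"travel":[-1,-0.3,0],"dr":[0.15,-0.21,0.24],"claw":0}
  ]
}}

```text
time_s: 0.6
position: [324.7, 622.6, 247.5]
tool_rot: [0.391, 0.884, -0.181, 0.179]
ft_force: [1.3, 0.7, -0.3]
gripper_width: 12.2
finger_force: 0.0
```

```bash
python3 -c "
from h import *
go([612,420,200],tilt(25))"
```

```text
t 0.6 pos [324.7 622.6 247.5] st [-364.3  460.6  247.5] q [-1.47  0.76  0.34  1.44  0.12  1.36 -0.49] F [ 1.3  0.7 -0.3]
travel [-2.864  0.986  1.848] dr [ 0.193 -0.28   0.305]
```

Call:
{"api": "carry_out", "payload": {
  "plan": [
    {"travel":[-0.5,0.17,0.3],"dr":[0.1,-0.14,0.15],"claw":0},
    {"travel":[-1,0.34,0.6],"dr":[0.19,-0.28,0.3],"claw":0},
    {"travel":[-1,0.34,0.6],"dr":[0.19,-0.28,0.3],"claw":0},
    {"travel":[-1,0.34,0.6],"dr":[0.19,-0.28,0.3],"claw":0},
    {"travel":[-1,0.34,0.6],"dr":[0.19,-0.28,0.3],"claw":0}
  ]
}}

```text
time_s: 1.1
position: [425.4, 552.9, 234.9]
tool_rot: [0.566, 0.658, -0.35, 0.351]
ft_force: [0.1, 0.8, 0.3]
gripper_width: -0.1
finger_force: 0.0
```

```bash
python3 -c "
from h import *
go([612,420,200],tilt(25))"
```

```text
t 1.1 pos [425.4 552.9 234.9] st [-251.4  413.1  234.9] q [-1.41  1.04  0.56  1.21  0.17  1.8  -0.77] F [0.1 0.8 0.3]
travel [-0.575  1.722  1.44 ] dr [ 0.035 -0.047  0.055]
```

Call:
{"api": "carry_out", "payload": {
  "plan": [
    {"travel":[-0.2,0.5,0.4],"dr":[0.03,-0.04,0.05],"claw":0},
    {"travel":[-0.33,1,0.8],"dr":[0.03,-0.04,0.05],"claw":0},
    {"travel":[-0.33,1,0.8],"dr":[0.03,-0.04,0.05],"claw":0},
    {"travel":[-0.33,1,0.8],"dr":[0.03,-0.04,0.05],"claw":0},
    {"travel":[-0.33,1,0.8],"dr":[0.03,-0.04,0.05],"claw":0}
  ]
}}

```text
time_s: 1.6
position: [534.1, 478.8, 215.2]
tool_rot: [0.594, 0.606, -0.374, 0.375]
ft_force: [-0.7, 0.5, 0.3]
gripper_width: 0.1
finger_force: 0.0
```

```bash
python3 -c "
from h import *
go([612,320,120],tilt(25))"
```

```text
t 1.6 pos [534.1 478.8 215.2] st [-129.7  362.9  215.2] q [-1.27  1.11  0.61  1.19  0.22  1.77 -0.75] F [-0.7  0.5  0.3]
travel [0.148 0.761 1.853] dr [ 0.005 -0.009  0.007]
```

Call:
{"api": "carry_out", "payload": {
  "plan": [
    {"travel":[0.05,0.4,0.5],"dr":[0,0,0],"claw":0},
    {"travel":[0.1,0.76,1.0],"dr":[0,-0.01,0],"claw":0},
    {"travel":[0.1,0.76,1.0],"dr":[0,-0.01,0],"claw":0},
    {"travel":[0.1,0.76,1.0],"dr":[0,-0.01,0],"claw":0},
    {"travel":[0.1,0.76,1.0],"dr":[0,-0.01,0],"claw":0}
  ]
}}

```text
time_s: 2.1
position: [609.8, 397.6, 162.1]
tool_rot: [0.589, 0.604, -0.379, 0.381]
ft_force: [-0.0, 1.4, -0.0]
gripper_width: 0.3
finger_force: 0.0
```

```bash
python3 -c "
from h import *
go([612,310,50],tilt(25))
im,P=cloud('scene');cv2.imwrite('pics/s2.png',im)"
```

```text
t 2.1 pos [609.8 397.6 162.1] st [-39.  299.  162.1] q [-1.17  1.16  0.62  1.24  0.27  1.62 -0.71] F [-0.   1.4 -0. ]
travel [0.645 0.015 1.268] dr [ 0.007 -0.     0.008]
```

View pics/s2.png

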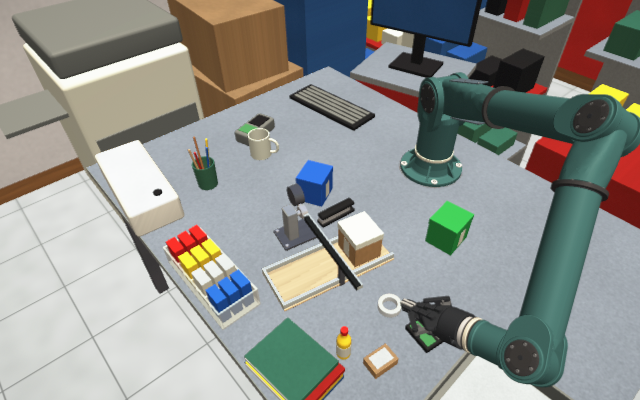

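The tool at (430,310) points at the bar's end with shut fingers, and everything else stands in place. I check the tray's height under the wrist housing before going lower.

```bash
python3 - <<'E'
from h import *
f=np.load("top.npz");P=f["P"]
w=P[108:200,38:165]; m=w[...,2]>15
print("tray",np.round([np.nanpercentile(w[m][:,i],[2,50,98]) for i in range(3)],0))
im,P=cloud("scene");w=P[300:390,420:570];m=w[...,2]>60
w=w[m]
for y in range(380,720,40):
    q=w[(w[:,1]>y)&(w[:,1]<y+40)]
    if len(q): print(y,len(q),np.round(np.percentile(q,[2,98],axis=0),0).tolist())
E
```

```text
tray [[535. 655. 788.]
 [550. 703. 882.]
 [ 30. 145. 166.]]
380 2 [[589.0, 419.0, 178.0], [596.0, 419.0, 184.0]]
420 316 [[566.0, 423.0, 174.0], [634.0, 459.0, 210.0]]
460 610 [[559.0, 461.0, 194.0], [657.0, 499.0, 250.0]]
500 752 [[586.0, 501.0, 206.0], [646.0, 539.0, 264.0]]
540 1519 [[585.0, 542.0, 123.0], [703.0, 579.0, 281.0]]
580 2049 [[558.0, 581.0, 144.0], [667.0, 619.0, 363.0]]
620 2727 [[535.0, 621.0, 144.0], [656.0, 659.0, 379.0]]
660 2006 [[540.0, 661.0, 144.0], [658.0, 699.0, 360.0]]
700 290 [[538.0, 700.0, 144.0], [614.0, 718.0, 295.0]]
```

The tray is about 150–166 mm high from y = 550 on and would meet the wrist housing. So I swing the tool to point diagonally, azimuth about -45°, with the wrist clear of the tray.

```bash
cat >> h.py <<'E'
def tl(az,deg):
    a,b=np.radians(az),np.radians(deg)
    return frame([np.cos(a)*np.cos(b),np.sin(a)*np.cos(b),-np.sin(b)],[-np.sin(a),np.cos(a),0])
E
python3 -c "
from h import *
go(W(-70,174,160),tl(-65,25));go(W(-70,174,160),tl(-45,25))"
```

```text
t 2.2 pos [609.5 399.4 162.7] st [-39.6 300.7 162.7] q [-1.17  1.16  0.62  1.24  0.27  1.62 -0.71] F [-1.3 -0.1 -0.4]
travel [-0.466 -0.584  1.068] dr [-0.189 -0.002 -0.084]
t 2.2 pos [609.5 399.4 162.7] st [-39.6 300.7 162.7] q [-1.17  1.16  0.62  1.24  0.27  1.62 -0.71] F [-1.3 -0.1 -0.4]
travel [-0.466 -0.584  1.068] dr [-0.347 -0.002 -0.158]
```

Call:
{"api": "carry_out", "payload": {
  "plan": [
    {"travel":[-0.15,-0.15,0.2],"dr":[-0.06,0,-0.03],"claw":0},
    {"travel":[-0.25,-0.3,0.5],"dr":[-0.13,0,-0.06],"claw":0},
    {"travel":[-0.4,-0.45,0.8],"dr":[-0.19,0,-0.08],"claw":0},
    {"travel":[-0.46,-0.58,1.0],"dr":[-0.25,0,-0.11],"claw":0},
    {"travel":[-0.46,-0.58,1.0],"dr":[-0.3,0,-0.14],"claw":0}
  ]
}}

```text
time_s: 2.7
position: [550.7, 283.9, 162.7]
tool_rot: [0.359, 0.765, -0.233, 0.482]
ft_force: [1.5, 0.4, 0.4]
gripper_width: -0.1
finger_force: 0.0
```

```bash
python3 -c "
from h import *
go(W(-70,174,160),tl(-45,25));go(W(-70,174,70),tl(-45,25))"
```

```text
t 2.7 pos [550.7 283.9 162.7] st [-73.5 175.6 162.7] q [-1.45  0.98  0.72  1.98  0.75  0.79 -0.86] F [1.5 0.4 0.4]
travel [0.008 0.01  0.045] dr [-0.048 -0.003 -0.017]
t 2.7 pos [550.7 283.9 162.7] st [-73.5 175.6 162.7] q [-1.45  0.98  0.72  1.98  0.75  0.79 -0.86] F [1.5 0.4 0.4]
travel [0.822 0.019 0.429] dr [-0.048 -0.003 -0.017]
```

Call:
{"api": "carry_out", "payload": {
  "plan": [
    {"travel":[0.3,0,0.15],"dr":[-0.04,0,-0.01],"claw":0},
    {"travel":[0.6,0,0.3],"dr":[-0.05,0,-0.02],"claw":0},
    {"travel":[0.82,0,0.43],"dr":[-0.05,0,-0.02],"claw":0},
    {"travel":[0.82,0,0.43],"dr":[-0.05,0,-0.02],"claw":0},
    {"travel":[0.82,0,0.43],"dr":[-0.05,0,-0.02],"claw":0}
  ]
}}

```text
time_s: 3.2
position: [557.0, 283.6, 70.6]
tool_rot: [0.321, 0.781, -0.203, 0.496]
ft_force: [0.7, 0.6, -0.2]
gripper_width: -0.1
finger_force: 0.0
```

```bash
python3 -c "
from h import *
go(W(-70,174,52),tl(-45,22));go(W(-2,130,50),tl(-45,22))
im,P=cloud('scene');cv2.imwrite('pics/s3.png',cv2.resize(im[170:370,260:560],(780,520)))"
```

```text
t 3.2 pos [557.  283.6  70.6] st [-67.3 176.6  70.6] q [-1.47  1.16  0.74  2.02  0.85  0.58 -1.04] F [ 0.7  0.6 -0.2]
travel [ 0.172 -0.037  0.071] dr [ 0.003 -0.028  0.001]
t 3.2 pos [557.  283.6  70.6] st [-67.3 176.6  70.6] q [-1.47  1.16  0.74  2.02  0.85  0.58 -1.04] F [ 0.7  0.6 -0.2]
travel [-0.155 -0.038  0.812] dr [ 0.003 -0.028  0.001]
```

View pics/s3.png

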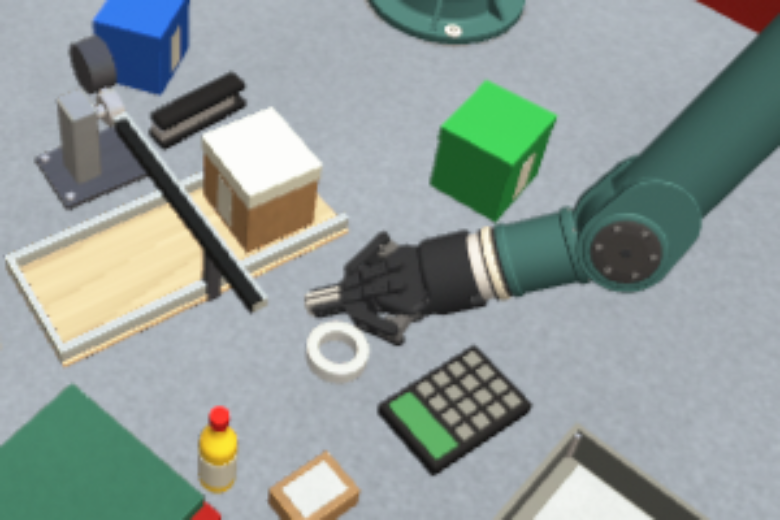

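The shut fingers at (320,298) in the crop point under the bar's free end; the roll and calculator are untouched. Descend and insert under the bar.

Call:
{"api": "carry_out", "payload": {
  "plan": [
    {"travel":[0.17,-0.03,0.07],"dr":[0,-0.03,0],"claw":0},
    {"travel":[0.17,-0.03,0.07],"dr":[0,-0.03,0],"claw":0},
    {"travel":[0.05,-0.03,0.35],"dr":[0,-0.03,0],"claw":0},
    {"travel":[-0.15,-0.03,0.8],"dr":[0,-0.03,0],"claw":0},
    {"travel":[-0.15,-0.03,0.8],"dr":[0,-0.03,0],"claw":0}
  ]
}}

```text
time_s: 3.75
position: [613.6, 217.1, 55.1]
tool_rot: [0.319, 0.762, -0.217, 0.521]
ft_force: [-0.9, -0.5, 1.2]
gripper_width: 0.2
finger_force: 0.0
```

```bash
cat >> h.py <<'E'
def arc(th,x=-2,r=290,off=22):  # TCP place for bar angle th
    return W(x,-160+r*np.cos(th)+off*np.sin(th),90+r*np.sin(th)-off*np.cos(th))
E
python3 -c "
from h import *
for th in(0,.2,.4,.6,.8,1.0): print(th,S(arc(th)));go(arc(th),tl(-45,22))"
```

```text
0 [ -2. 130.  68.]
t 3.75 pos [613.6 217.1  55.1] st [  1.8 123.1  55.1] q [-1.4   1.29  0.84  2.03  0.95  0.45 -1.14] F [-0.9 -0.5  1.2]
travel [-0.095  0.036 -0.112] dr [-0.003  0.006 -0.002]
0.2 [ -2.         128.59003285 126.05264122]
t 3.75 pos [613.6 217.1  55.1] st [  1.8 123.1  55.1] q [-1.4   1.29  0.84  2.03  0.95  0.45 -1.14] F [-0.9 -0.5  1.2]
travel [-0.638  0.026 -0.316] dr [-0.003  0.006 -0.002]
0.4 [ -2.         115.67489179 182.6679774 ]
t 3.75 pos [613.6 217.1  55.1] st [  1.8 123.1  55.1] q [-1.4   1.29  0.84  2.03  0.95  0.45 -1.14] F [-0.9 -0.5  1.2]
travel [-1.192 -0.08  -0.455] dr [-0.003  0.006 -0.002]
0.6 [ -2.          91.76946274 235.58893376]
t 3.75 pos [613.6 217.1  55.1] st [  1.8 123.1  55.1] q [-1.4   1.29  0.84  2.03  0.95  0.45 -1.14] F [-0.9 -0.5  1.2]
travel [-1.733 -0.278 -0.525] dr [-0.003  0.006 -0.002]
0.8 [ -2.          57.82677971 282.70571876]
t 3.75 pos [613.6 217.1  55.1] st [  1.8 123.1  55.1] q [-1.4   1.29  0.84  2.03  0.95  0.45 -1.14] F [-0.9 -0.5  1.2]
travel [-2.241 -0.56  -0.522] dr [-0.003  0.006 -0.002]
1.0 [ -2.          15.20003037 322.13993487]
t 3.75 pos [613.6 217.1  55.1] st [  1.8 123.1  55.1] q [-1.4   1.29  0.84  2.03  0.95  0.45 -1.14] F [-0.9 -0.5  1.2]
travel [-2.695 -0.915 -0.446] dr [-0.003  0.006 -0.002]
```

Call:
{"api": "carry_out", "payload": {
  "plan": [
    {"travel":[-0.1,0.03,-0.11],"dr":[0,0,0],"claw":0},
    {"travel":[-0.3,0.03,-0.19],"dr":[0,0,0.02],"claw":0},
    {"travel":[-0.5,0.03,-0.26],"dr":[0,0,0.04],"claw":0},
    {"travel":[-0.7,0.02,-0.34],"dr":[0,0,0.06],"claw":0},
    {"travel":[-0.85,0,-0.38],"dr":[0,0,0.08],"claw":0}
  ]
}}

```text
time_s: 4.25
position: [608.3, 226.4, 145.5]
tool_rot: [0.378, 0.737, -0.17, 0.534]
ft_force: [-0.9, 0.3, -1.0]
gripper_width: -0.3
finger_force: 0.5
```

```bash
python3 -c "
from h import *
R=Ro.from_quat(arm.observe()['tool_rot'])
for th in(.3,.4,.5,.6,.7): go(arc(th),R)
im,P=cloud('scene');cv2.imwrite('pics/s4.png',cv2.resize(im[150:350,260:560],(780,520)))"
```

```text
t 4.25 pos [608.3 226.4 145.5] st [ -5.3 131.1 145.5] q [-1.44  1.13  0.9   2.06  0.92  0.5  -1.14] F [-0.9  0.3 -1. ]
travel [-0.116 -0.026  0.029] dr [0. 0. 0.]
t 4.25 pos [608.3 226.4 145.5] st [ -5.3 131.1 145.5] q [-1.44  1.13  0.9   2.06  0.92  0.5  -1.14] F [-0.9  0.3 -1. ]
travel [-0.399 -0.046 -0.035] dr [0. 0. 0.]
t 4.25 pos [608.3 226.4 145.5] st [ -5.3 131.1 145.5] q [-1.44  1.13  0.9   2.06  0.92  0.5  -1.14] F [-0.9  0.3 -1. ]
travel [-0.683 -0.089 -0.082] dr [0. 0. 0.]
t 4.25 pos [608.3 226.4 145.5] st [ -5.3 131.1 145.5] q [-1.44  1.13  0.9   2.06  0.92  0.5  -1.14] F [-0.9  0.3 -1. ]
travel [-0.964 -0.155 -0.111] dr [0. 0. 0.]
t 4.25 pos [608.3 226.4 145.5] st [ -5.3 131.1 145.5] q [-1.44  1.13  0.9   2.06  0.92  0.5  -1.14] F [-0.9  0.3 -1. ]
travel [-1.241 -0.243 -0.122] dr [0. 0. 0.]
```

View pics/s4.png

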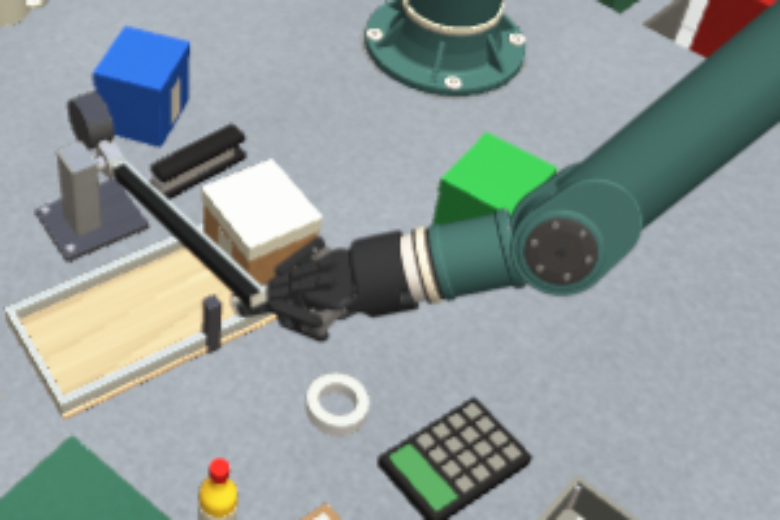

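The bar (end near (255,300) in the crop) rests on the fingers, well off its rest post, and the bystanders stand as before. Continue along the arc.

Call:
{"api": "carry_out", "payload": {
  "plan": [
    {"travel":[-0.2,-0.03,0.02],"dr":[0,0,0.02],"claw":0},
    {"travel":[-0.4,-0.05,-0.02],"dr":[0,0,0.04],"claw":0},
    {"travel":[-0.6,-0.08,-0.05],"dr":[0,0,0.06],"claw":0},
    {"travel":[-0.8,-0.13,-0.07],"dr":[0,0,0.08],"claw":0},
    {"travel":[-1.0,-0.18,-0.09],"dr":[0,0,0.1],"claw":0}
  ]
}}

```text
time_s: 4.8
position: [603.3, 183.5, 235.5]
tool_rot: [0.448, 0.697, -0.117, 0.548]
ft_force: [0.8, -0.0, -1.3]
gripper_width: -0.1
finger_force: 0.3
```

```bash
python3 -c "
from h import *
R=Ro.from_quat(arm.observe()['tool_rot'])
for th in(.6,.7,.8,.9,1.0): go(arc(th),R)"
```

```text
t 4.8 pos [603.3 183.5 235.5] st [ -1.4  88.1 235.5] q [-1.48  1.02  1.05  2.13  0.94  0.45 -1.21] F [ 0.8 -0.  -1.3]
travel [ 0.017  0.023 -0.024] dr [0. 0. 0.]
t 4.8 pos [603.3 183.5 235.5] st [ -1.4  88.1 235.5] q [-1.48  1.02  1.05  2.13  0.94  0.45 -1.21] F [ 0.8 -0.  -1.3]
travel [-0.271 -0.01  -0.035] dr [0. 0. 0.]
t 4.8 pos [603.3 183.5 235.5] st [ -1.4  88.1 235.5] q [-1.48  1.02  1.05  2.13  0.94  0.45 -1.21] F [ 0.8 -0.  -1.3]
travel [-0.557 -0.065 -0.028] dr [0. 0. 0.]
t 4.8 pos [603.3 183.5 235.5] st [ -1.4  88.1 235.5] q [-1.48  1.02  1.05  2.13  0.94  0.45 -1.21] F [ 0.8 -0.  -1.3]
travel [-0.836 -0.141 -0.003] dr [0. 0. 0.]
t 4.8 pos [603.3 183.5 235.5] st [ -1.4  88.1 235.5] q [-1.48  1.02  1.05  2.13  0.94  0.45 -1.21] F [ 0.8 -0.  -1.3]
travel [-1.106 -0.239  0.04 ] dr [0. 0. 0.]
```

Call:
{"api": "carry_out", "payload": {
  "plan": [
    {"travel":[-0.2,0,-0.03],"dr":[0,0,0.01],"claw":0},
    {"travel":[-0.4,-0.03,-0.03],"dr":[0,0,0.02],"claw":0},
    {"travel":[-0.6,-0.08,-0.03],"dr":[0,0,0.02],"claw":0},
    {"travel":[-0.8,-0.13,0],"dr":[0,0,0.02],"claw":0},
    {"travel":[-1.0,-0.19,0.01],"dr":[0,0,0.02],"claw":0}
  ]
}}

```text
time_s: 5.3
position: [589.5, 121.3, 316.4]
tool_rot: [0.462, 0.687, -0.107, 0.55]
ft_force: [0.1, 0.4, -1.0]
gripper_width: 0.1
finger_force: 0.1
```

```bash
python3 -c "
from h import *
R=Ro.from_quat(arm.observe()['tool_rot'])
for th in(.9,1.0,1.1): go(arc(th),R)
im,P=cloud('scene');cv2.imwrite('pics/s5.png',cv2.resize(im[100:350,210:560],(770,550)))"
```

```text
t 5.3 pos [589.5 121.3 316.4] st [ -2.   24.4 316.4] q [-1.51  0.9   1.21  2.22  1.05  0.4  -1.19] F [ 0.1  0.4 -1. ]
travel [ 0.178  0.045 -0.018] dr [0. 0. 0.]
t 5.3 pos [589.5 121.3 316.4] st [ -2.   24.4 316.4] q [-1.51  0.9   1.21  2.22  1.05  0.4  -1.19] F [ 0.1  0.4 -1. ]
travel [-0.096 -0.043  0.025] dr [0. 0. 0.]
t 5.3 pos [589.5 121.3 316.4] st [ -2.   24.4 316.4] q [-1.51  0.9   1.21  2.22  1.05  0.4  -1.19] F [ 0.1  0.4 -1. ]
travel [-0.359 -0.15   0.086] dr [0. 0. 0.]
```

View pics/s5.png

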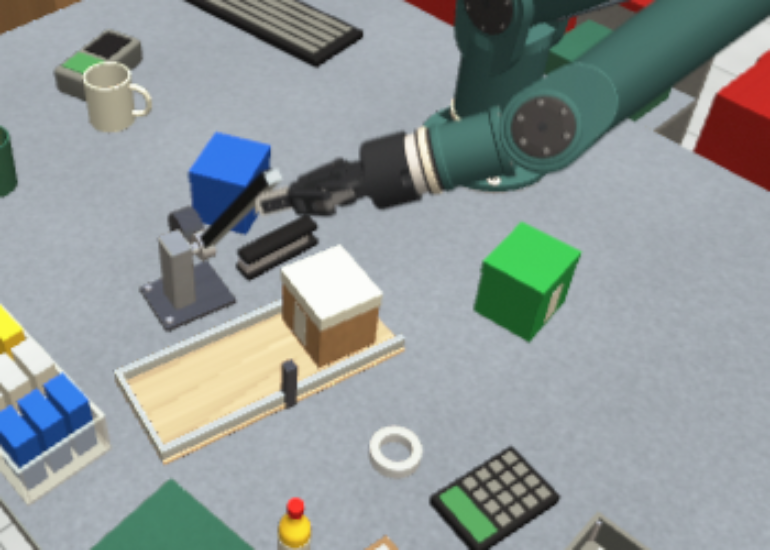

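The bar, from (205,245) to (275,178) in the crop, stands past its balance angle at about 1 rad. Now I back the fingers off towards the robot's side and wait for it to swing.

Call:
{"api": "carry_out", "payload": {
  "plan": [
    {"travel":[0,0.05,0],"dr":[0,0,0],"claw":0},
    {"travel":[0,0.2,-0.2],"dr":[0,0,0],"claw":0},
    {"travel":[0,0.3,-0.5],"dr":[0,0,0],"claw":0},
    {"travel":[0,0.3,-0.8],"dr":[0,0,0],"claw":0},
    {"travel":[0,0.3,-0.8],"dr":[0,0,0],"claw":0}
  ]
}}

```text
time_s: 5.85
position: [559.9, 197.5, 355.4]
tool_rot: [0.459, 0.69, -0.103, 0.55]
ft_force: [0.5, 0.1, -0.3]
gripper_width: 0.2
finger_force: 0.0
```

```bash
python3 -c "
from h import *
R=frame([0,0,-1],ey)
go(W(-200,0,250),R);go(W(-200,0,250),frame([0,0,-1],-ey))
im,P=cloud('scene');hsv=cv2.cvtColor(im,cv2.COLOR_BGR2HSV)
D=P-O;sx=D@ex;sy=D@ey;m=(abs(sx)<25)&(sy>-170)&(sy<60)&(P[...,2]>140)&(hsv[...,2]<90)
q=np.stack([sy[m],P[m][:,2]],1);print(len(q),np.percentile(q,[2,98],axis=0),np.arctan2(np.median(q[:,1])-90,np.median(q[:,0])+160))"
```

```text
t 5.85 pos [559.9 197.5 355.4] st [-46.7  92.9 355.4] q [-1.63  0.77  1.13  2.13  0.9   0.65 -1.04] F [ 0.5  0.1 -0.3]
travel [ 0.545 -1.977 -0.345] dr [-0.05   0.613 -0.424]
t 5.85 pos [559.9 197.5 355.4] st [-46.7  92.9 355.4] q [-1.63  0.77  1.13  2.13  0.9   0.65 -1.04] F [ 0.5  0.1 -0.3]
travel [ 0.545 -1.977 -0.345] dr [0.71  0.058 0.934]
268 [[-146.73967632  145.12196229]
 [ -70.3098715   395.19082656]] 1.2859167526170894
```

The barrier is at about 1.29 rad and still rising by itself. Next I turn the tool to pointing down, closing line across the lane, behind the box.

Call:
{"api": "carry_out", "payload": {
  "plan": [
    {"travel":[0.05,-0.2,-0.05],"dr":[0,0.06,-0.04],"claw":0},
    {"travel":[0.1,-0.4,-0.1],"dr":[-0.01,0.12,-0.08],"claw":0},
    {"travel":[0.2,-0.6,-0.15],"dr":[-0.02,0.18,-0.13],"claw":0},
    {"travel":[0.25,-0.8,-0.15],"dr":[-0.02,0.24,-0.17],"claw":0},
    {"travel":[0.25,-1.0,-0.15],"dr":[-0.03,0.3,-0.21],"claw":0}
  ]
}}

```text
time_s: 6.4
position: [474.5, 158.9, 303.4]
tool_rot: [0.303, 0.902, -0.057, 0.302]
ft_force: [1.1, -0.8, -1.0]
gripper_width: 0.2
finger_force: 0.0
```

```bash
python3 -c "
from h import *
R=frame([0,0,-1],ey)
go(W(-180,0,250),R)"
```

```text
t 6.4 pos [474.5 158.9 303.4] st [-122.3   37.6  303.4] q [-1.46  0.26  0.87  2.32  0.8   0.52 -0.4 ] F [ 1.1 -0.8 -1. ]
travel [ 0.589 -0.617  0.176] dr [-0.026  0.314 -0.213]
```

Call:
{"api": "carry_out", "payload": {
  "plan": [
    {"travel":[0.12,-0.12,0.04],"dr":[0,0.06,-0.04],"claw":0.4},
    {"travel":[0.24,-0.24,0.08],"dr":[-0.01,0.12,-0.08],"claw":0.4},
    {"travel":[0.36,-0.36,0.12],"dr":[-0.02,0.18,-0.13],"claw":0.4},
    {"travel":[0.48,-0.48,0.15],"dr":[-0.02,0.24,-0.17],"claw":0.4},
    {"travel":[0.59,-0.6,0.17],"dr":[-0.03,0.31,-0.21],"claw":0.4}
  ]
}}

```text
time_s: 6.9
position: [416.3, 135.6, 253.4]
tool_rot: [0.161, 0.983, -0.02, 0.086]
ft_force: [0.4, 0.1, -0.4]
gripper_width: 34.0
finger_force: 0.0
```

```bash
python3 -c "
from h import *
R=frame([0,0,-1],ey)
go(W(-176,0,150),R)
im,P=cloud('scene');hsv=cv2.cvtColor(im,cv2.COLOR_BGR2HSV)
D=P-O;sx=D@ex;sy=D@ey;m=(hsv[...,1]<50)&(hsv[...,2]>130)&(abs(P[...,2]-108)<6)&(sx>-170)&(sx<-30)&(abs(sy)<70)
print('lid',m.sum(),np.percentile(sx[m],[1,99]),np.percentile(sy[m],[1,99]))"
```

```text
t 6.9 pos [416.3 135.6 253.4] st [-174.4    2.8  253.4] q [-0.89  0.19  0.44  2.31  0.1   0.54  0.7 ] F [ 0.4  0.1 -0.4]
travel [ 0.193 -0.018  1.016] dr [-0.011  0.088 -0.059]
lid 902 [-150.2812349   -58.62364181] [-53.21982681  49.00333962]
```

Call:
{"api": "carry_out", "payload": {
  "plan": [
    {"travel":[0.06,0,0.2],"dr":[0,0.04,-0.03],"claw":0.4},
    {"travel":[0.12,0,0.4],"dr":[-0.01,0.09,-0.06],"claw":0.4},
    {"travel":[0.17,-0.02,0.6],"dr":[-0.01,0.09,-0.06],"claw":0.4},
    {"travel":[0.19,-0.02,0.8],"dr":[-0.01,0.09,-0.06],"claw":0.4},
    {"travel":[0.19,-0.02,1.0],"dr":[-0.01,0.09,-0.06],"claw":0.4}
  ]
}}

```text
time_s: 7.45
position: [415.2, 132.8, 150.8]
tool_rot: [0.104, 0.995, -0.002, -0.001]
ft_force: [-0.3, 0.3, 0.7]
gripper_width: 34.2
finger_force: 0.0
```

```bash
python3 -c "
from h import *
R=frame([0,0,-1],ey)
go(W(-174,-2,66),R)
go(W(-154,-2,66),R)"
```

```text
t 7.45 pos [415.2 132.8 150.8] st [-1.750e+02 -1.000e-01  1.508e+02] q [-0.6   0.42  0.23  2.33 -0.22  0.42  1.18] F [-0.3  0.3  0.7]
travel [-0.011 -0.015  0.849] dr [-0.002 -0.001 -0.001]
t 7.45 pos [415.2 132.8 150.8] st [-1.750e+02 -1.000e-01  1.508e+02] q [-0.6   0.42  0.23  2.33 -0.22  0.42  1.18] F [-0.3  0.3  0.7]
travel [-0.211 -0.015  0.848] dr [-0.002 -0.001 -0.001]
```

Call:
{"api": "carry_out", "payload": {
  "plan": [
    {"travel":[0,0,0.3],"dr":[0,0,0],"claw":0.4},
    {"travel":[0,-0.02,0.6],"dr":[0,0,0],"claw":0.4},
    {"travel":[0,-0.02,0.85],"dr":[0,0,0],"claw":0.4},
    {"travel":[0,-0.02,0.85],"dr":[0,0,0],"claw":0.4}
  ]
}}

```text
time_s: 7.85
position: [413.2, 130.7, 64.5]
tool_rot: [0.104, 0.995, -0.003, -0.003]
ft_force: [0.4, -0.2, 0.5]
gripper_width: 34.2
finger_force: 0.0
```

```bash
python3 -c "
from h import *
R=frame([0,0,-1],ey)
go(W(-100,-2,66),R)
im,P=cloud('scene');cv2.imwrite('pics/s6.png',cv2.resize(im[100:350,210:560],(770,550)))"
```

```text
t 7.85 pos [413.2 130.7  64.5] st [-176.6   -2.6   64.5] q [-0.49  0.6   0.11  2.37 -0.3   0.2   1.26] F [ 0.4 -0.2  0.5]
travel [-0.766  0.007 -0.02 ] dr [-0.003 -0.003 -0.   ]
```

View pics/s6.png

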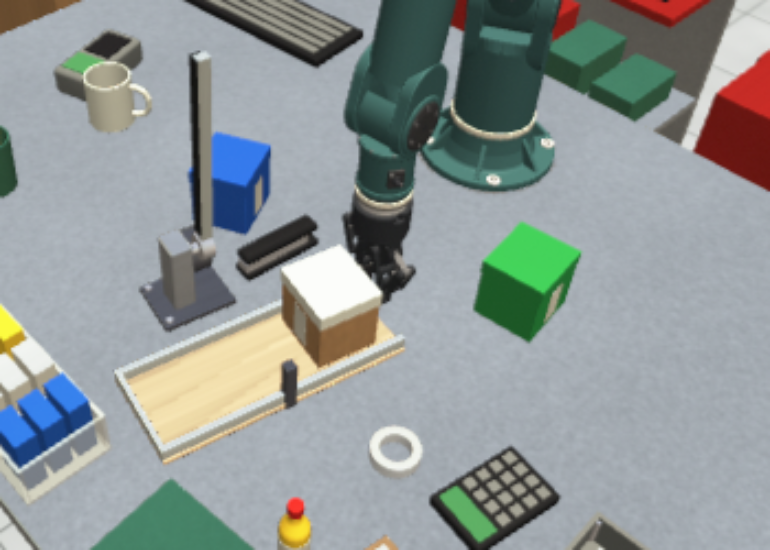

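The barrier stands upright against its stop (from (200,55) to (205,240)), and the gripper is behind the box. Push gently.

Call:
{"api": "carry_out", "payload": {
  "plan": [
    {"travel":[-0.08,0,0],"dr":[0,0,0],"claw":0.4},
    {"travel":[-0.16,0,0],"dr":[0,0,0],"claw":0.4},
    {"travel":[-0.28,0,0],"dr":[0,0,0],"claw":0.4},
    {"travel":[-0.42,0,0],"dr":[0,0,0],"claw":0.4},
    {"travel":[-0.56,0,0],"dr":[0,0,0],"claw":0.4}
  ]
}}

```text
time_s: 8.4
position: [470.5, 120.1, 67.6]
tool_rot: [0.103, 0.995, -0.001, -0.001]
ft_force: [-3.7, 1.2, 1.5]
gripper_width: 34.0
finger_force: 0.0
```

```bash
cat >> h.py <<'E'
def lid():
    im,P=cloud('scene');hsv=cv2.cvtColor(im,cv2.COLOR_BGR2HSV)
    D=P-O;sx=D@ex;sy=D@ey;m=(hsv[...,1]<50)&(hsv[...,2]>120)&(abs(P[...,2]-108)<6)&(sx>-170)&(sx<170)&(abs(sy)<75)
    r=cv2.minAreaRect(P[m][:,:2].astype(np.float32))
    print('lid',m.sum(),np.percentile(sx[m],[1,99]),np.percentile(sy[m],[1,99]),r[1:],np.median(P[m][:,2]))
    return im
E
python3 -c "
from h import *
R=frame([0,0,-1],ey)
go(W(-30,-2,66),R);lid()"
```

```text
t 8.4 pos [470.5 120.1  67.6] st [-118.3   -1.2   67.6] q [-0.44  0.62  0.13  2.26 -0.27  0.28  1.29] F [-3.7  1.2  1.5]
travel [-0.883 -0.009  0.015] dr [-0.001 -0.     0.001]
lid 948 [-105.14383521  -12.34129222] [-53.33154824  49.62414175] ((106.34373474121094, 99.50337219238281), 78.32764434814453) 108.27575469465614
```

Call:
{"api": "carry_out", "payload": {
  "plan": [
    {"travel":[-0.14,0,0],"dr":[0,0,0],"claw":0.4},
    {"travel":[-0.28,0,0],"dr":[0,0,0],"claw":0.4},
    {"travel":[-0.42,0,0],"dr":[0,0,0],"claw":0.4},
    {"travel":[-0.56,0,0],"dr":[0,0,0],"claw":0.4},
    {"travel":[-0.7,0,0],"dr":[0,0,0],"claw":0.4}
  ]
}}

```text
time_s: 8.95
position: [539.0, 105.6, 66.9]
tool_rot: [0.103, 0.995, -0.001, -0.001]
ft_force: [-2.9, -0.1, 1.1]
gripper_width: 34.3
finger_force: 0.0
```

Call:
{"api": "carry_out", "payload": {
  "plan": [
    {"travel":[-0.14,0,0],"dr":[0,0,0],"claw":0.4},
    {"travel":[-0.28,0,0],"dr":[0,0,0],"claw":0.4},
    {"travel":[-0.42,0,0],"dr":[0,0,0],"claw":0.4},
    {"travel":[-0.53,0,0],"dr":[0,0,0],"claw":0.4},
    {"travel":[-0.6,0,0],"dr":[0,0,0],"claw":0.4}
  ]
}}

```text
time_s: 9.45
position: [598.2, 93.2, 66.9]
tool_rot: [0.103, 0.995, -0.001, -0.0]
ft_force: [-3.8, 0.4, 0.9]
gripper_width: 34.0
finger_force: 0.0
```

```bash
python3 -c "
from h import *
R=frame([0,0,-1],ey)
go(W(12,-2,66),R);lid()"
```

```text
t 9.45 pos [598.2  93.2  66.9] st [12.2 -1.3 66.9] q [-0.34  0.7   0.16  2.   -0.23  0.46  1.35] F [-3.8  0.4  0.9]
travel [ 0.002 -0.007  0.009] dr [-0.001 -0.     0.   ]
lid 1046 [ 26.34403611 117.87336565] [-52.61864762  49.10964434] ((107.8720703125, 94.5000228881836), 78.25588989257812) 108.48114277845514
```

The box's rear face is at x ≈ 26 mm. I retreat back and then up, and verify.

Call:
{"api": "carry_out", "payload": {
  "plan": [
    {"travel":[0.15,0,0],"dr":[0,0,0],"claw":0.4},
    {"travel":[0.4,0,0],"dr":[0,0,0],"claw":0.4},
    {"travel":[0.75,0,0],"dr":[0,0,0],"claw":0.4},
    {"travel":[0.9,0,-0.4],"dr":[0,0,0],"claw":0.4},
    {"travel":[0.9,0,-0.8],"dr":[0,0,0],"claw":0.4}
  ]
}}

```text
time_s: 10.0
position: [505.6, 112.4, 146.7]
tool_rot: [0.102, 0.995, -0.002, -0.003]
ft_force: [0.7, 1.0, -0.3]
gripper_width: 34.1
finger_force: 0.0
```

Call:
{"api": "carry_out", "payload": {
  "plan": [
    {"travel":[0.2,0,-0.3],"dr":[0,0,0],"claw":0.4},
    {"travel":[0.4,0,-0.6],"dr":[0,0,0],"claw":0.4},
    {"travel":[0.5,0,-0.8],"dr":[0,0,0],"claw":0.4},
    {"travel":[0.5,0,-0.8],"dr":[0,0,0],"claw":0.4},
    {"travel":[0.5,0,-0.8],"dr":[0,0,0],"claw":0.4}
  ]
}}

```text
time_s: 10.5
position: [461.1, 122.8, 227.7]
tool_rot: [0.103, 0.995, -0.0, 0.001]
ft_force: [-0.3, -0.3, -0.1]
gripper_width: 34.3
finger_force: 0.0
```

```bash
python3 -c "
from h import *
s=arm.observe();print(s['time_s'],s['position'],s['ft_force'])
cv2.imwrite('pics/s7.png',lid())"
```

```text
10.5 [461.05909909 122.81927867 227.71219471] [-0.31235683 -0.25310082 -0.14991964]
lid 1037 [ 27.63661127 118.64930266] [-52.39116458  49.25280124] ((104.8042984008789, 93.6261978149414), 78.09848022460938) 108.31680943044648
```

View pics/s7.png

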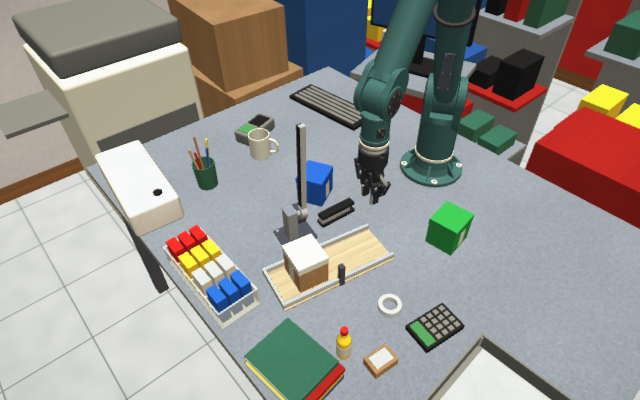

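The barrier stands upright at (301,165), the box is upright beyond the line at (306,263), and the bystanders are unmoved.

```bash
python3 -c "
from h import *
print(arm.sign_off())"
```

```text
the job is handed in; nothing more can be done
None
```

The job is handed in: the barrier is raised against its stop, the order box stands upright in the lane about 27 mm beyond the barrier line, and the bystanders look unmoved in the last camera view.

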